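# Blind-stamp a mounted print on the bench embossing press

## Task

Blind-stamp the mounted print on the embossing press. With the lever still locked, turn the bar knob on top of the press clockwise until it clicks over into its second (heavy) setting, then flip the safety catch beside the lever all the way forward, take the lever by the grip at its end and pull it forward and down to its stop so that the die bears on the board. Finish still holding the lever down there by its grip, since it springs back if let go, and do not disturb the loose things standing round the press.

Things in the scene. Friction and masses are not known exactly. Their poses are not given: they have to be found in the camera images.
- knob (a joint): Impression knob on top of the ram: black disc 48 mm across with an upright grip bar 46 mm long, 14 mm thick, 30 mm tall. Angle in rad, grows clockwise seen from above: 0 = light (small dot on the dial), 1.05 = heavy (large dot). A spring plunger clicks it into either: it resists to half-way (up to 0.2 N m), then snaps on by itself. Stops at -0.05 and 1.10.
- knob_grip (a point): Point on the knob's axis, 16 mm above the top of its disc and 13 mm below the top of the grip bar. Its y axis lies along the bar's 46 mm length, its x axis across the 14 mm thickness, z up; it turns with the knob and goes down 20 mm with the ram as the lever is pulled. The dial below the disc (66 mm across) lies 26 mm, the press head's flat top 54 mm below this point.
- catch (a joint): Safety catch on the press's right side, between head and lever: steel pawl on a level pin. Angle in rad: 0 = engaged (thumb piece upright, pawl against a stud on the lever hub: lever locked), 1.25 = flipped right forward (thumb piece lying to the press's front, -x). Moves freely by its weight: left under 0.1 it falls back to 0, left beyond 0.5 it falls on forward.
- catch_thumb (a point): Centre of the catch's thumb piece, an upright plate 22 mm wide (press's y), 9 mm thick (x), 22 mm tall (z); 73 mm above and 6 mm behind the pivot pin while engaged; moves with the catch. Below it the catch narrows to a stem 12 mm wide. While engaged the lever arm passes more than 50 mm behind it (+x of the press).
- catch_pivot (a point): Fixed: the middle of the catch on its pivot pin. The catch turns about the press's y axis through this point. Axes as the press.
- lever (a joint): Lever on the press's right side, on a level shaft. Angle in rad: 0 = at rest, leaning 0.40 back from upright; 1.35 = pulled forward (to the press's front, -x) and down to its stop, 0.95 in front of upright. A return spring (about 3 N at the grip at first, growing to 6 or 7 N at the stop with the die on the board) brings it back to 0 when let go.
- handle: The lever's grip: a grey round bar 24 mm across and 72 mm long that sticks out level to the right (-y of the press) from the end of the lever's steel arm (12 mm thick), and revolves freely on its own pin. Origin: its centre, 44 mm out from the arm, 150 mm from the shaft; y along its length. Its centre is 0.288 m above the worktop at rest and 0.237 m with the lever on its stop.
- lever_shaft (a point): Fixed: point on the axis of the lever's shaft, in the plane of the lever's grip centre (same y in the press's frame), 150 mm above the worktop. Axes as the press.
- press: Grey cast embossing press, bolted down. Origin on the worktop below the shaft; x to its back, y to its left, z up; its front faces the robot. Head 90 mm wide, flat top 180 mm above the worktop, from 113 mm in front of the origin to 83 mm behind. Catch in the plane 64 mm, lever arm in the plane 95 mm to the right (-y) of the origin; knob axis 75 mm in front (-x).
- die: Round brass die 40 mm across under the ram, sprung; origin at the centre of its lower face. It goes down 20 mm with the lever and 3.2 mm with the knob, and bears on the board only with the knob on heavy and the lever within about 0.1 rad of its stop.
- board: Mounted print, 150 x 200 x 2.5 mm, lying on the press's bed with its margin under the die; origin at the centre of its underside. It stays put.
- loupe: Bystander: waisted aluminium print loupe, 46 mm across, 46 mm tall, standing left of the press; origin at its foot.
- film_pot: Bystander: white film pot with grey lid, 32 mm across, 50 mm tall, standing right of the press; origin at its foot.
- tape: Bystander: roll of paper tape, 90 mm across, 24 mm tall, lying right of the press; origin at its foot.

How it is judged:
By the outcome, as a careful person would: the job done as asked, in the order asked, and still so for the second after the job is handed in, while the arm keeps its last pose, push and grip.
It also fails if it takes over 58 s, if anything falls off the work surface, if the arm or the gripper's body presses on something with over 40 N, if the wrist force passes 120 N, or if a joint passes its speed limit or range.

## Robot

A 6-joint arm with a two-finger parallel gripper is mounted at the origin on the work surface. World frame = base frame: x ahead of the robot, y to its left, z up, the work surface at z = 0. Lengths are in m, angles in rad, forces in N, time in s.
With the tool pointing down it reaches from about 0.35 to 0.85 m from the base axis. Payload 8.1 kg.
Tool frame: the origin (TCP) lies at the very end of the fingers, on their centre line; the grasp point (between the pads) lies 19 mm behind it; z points along the fingers, y is the line along which they close (so a half turn about z gives the same grasp; the last joint's range is limited). The gripper opens to 93 mm and grips with 3 to 60 N. Pads are 15 mm wide; open, the fingers measure 128 mm over their backs; the gripper's body (75 mm by 188 mm) begins 65 mm behind the grasp point.
Start: joints at [1.157, 0.13, 1.488, -0, 1.523, -0.085], TCP at [0.194, 0.568, 0.219] pointing down, gripper open.
Joint ranges: [-2.96, 2.96], [-0.89, 2.26], [0.02, 2.5], [-1.34, 4.48], [0, 2.73], [-2.66, 2.66]. Speed limits (rad/s): [2.39, 2.39, 2.79, 3.14, 3.14, 3.14].

## Interface

Orientations are given as a rotation vector (axis times angle).
In Python, from plant import read_state, eyes, workorder gives the robot as it stands. The module is installed in compiled form; this text tells all that it offers.
- The arm moves only by the tool play_rows, never from a script. Its argument "targets" is one flat list of numbers, 4 for each row, row after row: the shift along the tool's x, y, z in cm, then the turn about the tool's z in degrees. In form: [dx, dy, dz, roll, dx, dy, dz, roll, ...]. A call has 1 to 8 rows; each row is the pose to reach, as a shift and turn from the pose commanded when the call began, along the tool's axes at that moment; what a row does not reach only later rows make up. A row lasts 1/12 s, in which the tool goes at most 41.7 mm and 7.16 degrees, less where a joint would pass 70% of its speed; a pose out of reach is approached as far as the arm can. A call with a gripper value outside its range is refused whole. "grip" is the finger opening in cm, from 0 to 9.3, set as the call begins (left out, the last holds). The fingers move at their own pace and stop on an object; "grip_force" is the grip in N (left out, the last holds). Time passes only in rows, so rows that repeat a pose let the fingers close. It gives the time, the measured TCP pose, the force, the opening and the grip force at its end, in the units of the state.
- read_state(): the state, without advancing time (a new reading comes with each control period).
- eyes.read_camera(name): name is "scene" or "top" or "wrist"; returns a dict with "image" (420x560x3 uint8, red, green, blue), "vfov" (degrees; the focal length in pixels is half the picture's height over the tangent of half this angle, whatever the lens; pixels are square), "cx", "cy" (the principal point, pixels), "cam_to_world" (4x4, takes a point from camera to world coordinates); the wrist camera has in their place "T_tool_cam" (4x4, takes a point from camera to tool coordinates, whose origin is the TCP and whose axes are the flange's). Camera axes: x right, y up, looking along -z (the intrinsics and any distortion apply to the point x, -y, -z); pixel columns grow to the right and rows downward; lengths in m; the calibration is good to about 2 mm. A picture is of the moment at which its call begins: read the wrist's pose just before it. There is no depth.
- workorder.close_job(): hands the job in; it is judged then, once.
The state is a dict: "t": time; "q": joint angles; "dq": joint speeds; "joint_torque": joint torques, N m; "tool_pos": TCP position; "orientation": TCP orientation; "force": force on the tool from outside, world axes, zero at the start; "wrist_torque": the same for the moment, N m; "opening": finger opening in m; "gripper_force": force on a finger pad.
Only numpy, scipy, OpenCV 4.12 (cv2) and the standard library are available. Lean on these libraries where they do the work, as an engineer would, in place of code of your own. Each camera call takes 0.05 s, during which the arm holds its last target. There are 200 camera calls.

## Working session

There is one attempt and no reset: what is moved stays moved. The work goes in short steps, Python scripts to look and compute and a tool call to move; the robot and the scene stay as the last step left them, time stands still between calls to the robot, and variables do not carry over. Pictures are saved under pics/ and viewed, at most 10 in all, crops included, and the job is handed in when it is done.

Besides the shell and the picture viewer there is one more tool, called after ">>>" as name(argument=value, ...), one argument or row to a line, values as JSON. play_rows: Moves the arm, as the interface text tells. Its arguments: {"type":"object","properties":{"targets":{"type":"array"},"grip":{"type":"number"},"grip_force":{"type":"number"}},"required":["targets"]}

```bash
mkdir -p pics; cat > h.py <<'E'
import numpy as np, cv2
from plant import read_state, eyes, workorder
from scipy.spatial.transform import Rotation as R
def snap(name,fn=None):
    s=read_state(); c=eyes.read_camera(name)
    if name=="wrist":
        T=np.eye(4);T[:3,:3]=R.from_rotvec(s["orientation"]).as_matrix();T[:3,3]=s["tool_pos"]
        c["cam_to_world"]=T@np.array(c["T_tool_cam"])
    c["cam_to_world"]=np.array(c["cam_to_world"])
    c["f"]=210/np.tan(np.radians(c["vfov"])/2)
    if fn: cv2.imwrite("pics/"+fn,cv2.cvtColor(c["image"],cv2.COLOR_RGB2BGR))
    return c
def ray(c,u,v):
    d=np.array([(u-c["cx"])/c["f"],-(v-c["cy"])/c["f"],-1]); M=c["cam_to_world"]
    d=M[:3,:3]@d; return M[:3,3],d/np.linalg.norm(d)
def onz(c,u,v,z):
    o,d=ray(c,u,v); return o+d*(z-o[2])/d[2]
def tri(*rays):
    A=sum(np.eye(3)-np.outer(d,d) for o,d in rays); b=sum((np.eye(3)-np.outer(d,d))@o for o,d in rays)
    p=np.linalg.solve(A,b); return p,[np.linalg.norm(np.cross(p-o,d)) for o,d in rays]
def proj(c,p):
    q=np.linalg.inv(c["cam_to_world"])@np.append(p,1); return c["cx"]+c["f"]*q[0]/-q[2], c["cy"]-c["f"]*q[1]/-q[2]
E
python3 - <<'E'
from h import *
import pickle
cs={n:snap(n,n+"0.png") for n in("scene","top","wrist")}
pickle.dump(cs,open("c0.pkl","wb"))
for n,c in cs.items(): print(n,{k:v for k,v in c.items() if k not in("image","cam_to_world")}, c["cam_to_world"].round(3).tolist())
s=read_state();print(s)
cv2.imwrite("pics/st.png",cv2.cvtColor(np.vstack([cs["scene"]["image"]]),cv2.COLOR_RGB2BGR))
E
```

```text
scene {'vfov': 44.91044246189237, 'cx': 283.23010020333953, 'cy': 214.37217229698874, 'f': np.float64(508.1076671686378)} [[0.529, -0.49, 0.693, 1.291], [0.849, 0.286, -0.445, -0.369], [0.019, 0.824, 0.567, 0.757], [0.0, 0.0, 0.0, 1.0]]
top {'vfov': 43.956268095823155, 'cx': 284.57701781458894, 'cy': 210.08229597196123, 'f': np.float64(520.3398819133988)} [[0.019, 0.996, -0.087, 0.472], [-1.0, 0.019, -0.002, 0.069], [-0.0, 0.087, 0.996, 1.191], [0.0, 0.0, 0.0, 1.0]]
wrist {'vfov': 70.54147817790525, 'cx': 279.22195070706505, 'cy': 210.29107690566923, 'T_tool_cam': array([[ 8.07934023e-04,  9.53987880e-01,  2.99844081e-01,
         8.41046790e-02],
       [ 9.99999571e-01, -6.35186108e-04, -6.73596183e-04,
        -1.67973721e-03],
       [-4.52145799e-04,  2.99844496e-01, -9.53987984e-01,
        -1.65825402e-01],
       [ 0.00000000e+00,  0.00000000e+00,  0.00000000e+00,
         1.00000000e+00]]), 'f': np.float64(296.91504367030905)} [[0.322, -0.903, -0.283, 0.113], [0.947, 0.307, 0.098, 0.593], [-0.001, -0.3, 0.954, 0.384], [0.0, 0.0, 0.0, 1.0]]
{'t': 0.15, 'q': array([ 1.15658315e+00,  1.31001698e-01,  1.48903210e+00,  5.83902039e-05,
        1.52300855e+00, -8.54198028e-02]), 'dq': array([ 0.00112514, -0.00083683, -0.0024558 ,  0.00089026,  0.00314925,
        0.00152742]), 'joint_torque': array([ 9.64145984e-04, -5.60470748e+01, -4.92338383e+01,  7.69074610e-02,
        3.04141757e-02, -5.29808312e-05]), 'tool_pos': array([0.19353096, 0.56746299, 0.21781842]), 'orientation': array([-5.14080555e-01, -3.09882462e+00,  2.18355054e-03]), 'force': array([-0.27199616,  0.14150548, -0.05668074]), 'wrist_torque': array([-0.0166768 , -0.01194992, -0.03012557]), 'gripper_force': 0.0, 'opening': 0.09318656339642872}
```

View pics/scene0.png

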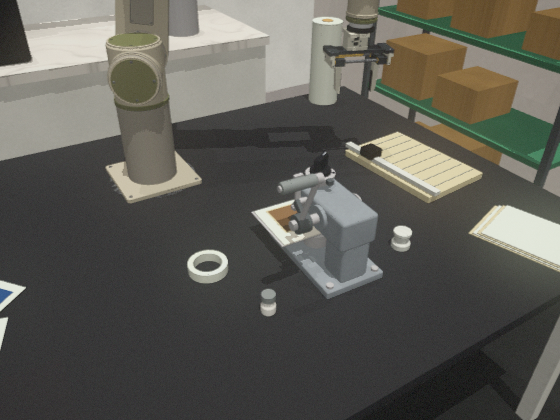

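View pics/top0.png

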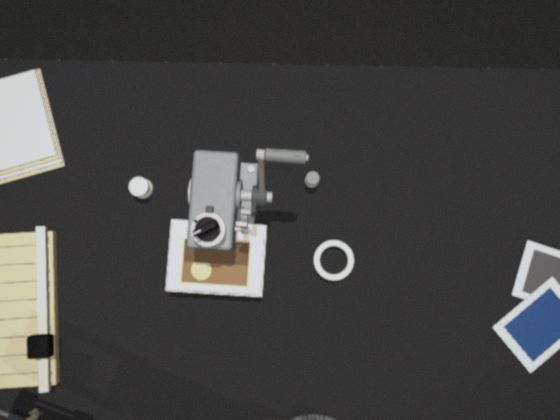

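The scene view shows the press with the handle at about (300,183) and the knob at (320,165). In the top view the head spans columns 190–240 and rows 150–248, with the knob at about (208,230), the lever grip at (268–308,156), the pot at (312,180) and the tape at (334,260).

```bash
python3 - <<'E'
from h import *
import pickle
cs=pickle.load(open("c0.pkl","rb"))
t=cs["top"]["image"][135:275,165:325]; s=cs["scene"]["image"][145:250,260:400]
a=cv2.resize(t,(640,560),interpolation=cv2.INTER_CUBIC)
a=cv2.convertScaleAbs(a,alpha=1.5,beta=20)
cv2.imwrite("pics/topc.png",cv2.cvtColor(a,cv2.COLOR_RGB2BGR))
t=cs["top"]
for n,u,v,z in[("headBL",192,150,.18),("headBR",238,152,.18),("headFR",236,248,.18),("headFL",190,246,.18),("knob",208,230,.2),("h1",265,155,.288),("h2",308,157,.288),("pot",312,180,.05),("tape",334,260,.024),("loupe",140,187,.046)]: print(n,onz(t,u,v,z).round(3))
# handle triangulate
print(tri(ray(cs["scene"],283,187),ray(t,308,157)))
E
```

```text
headBL [0.676 0.255 0.18 ]
headBR [0.674 0.165 0.18 ]
headFR [0.485 0.163 0.18 ]
headFL [0.487 0.253 0.18 ]
knob [0.518 0.216 0.2  ]
h1 [0.648 0.107 0.288]
h2 [0.646 0.031 0.288]
pot [0.64  0.012 0.05 ]
tape [ 0.464 -0.042  0.024]
loupe [0.617 0.393 0.046]
(array([0.64751987, 0.03569442, 0.29159169]), [np.float64(0.005169809393820281), np.float64(0.005169809393820343)])
```

View pics/topc.png

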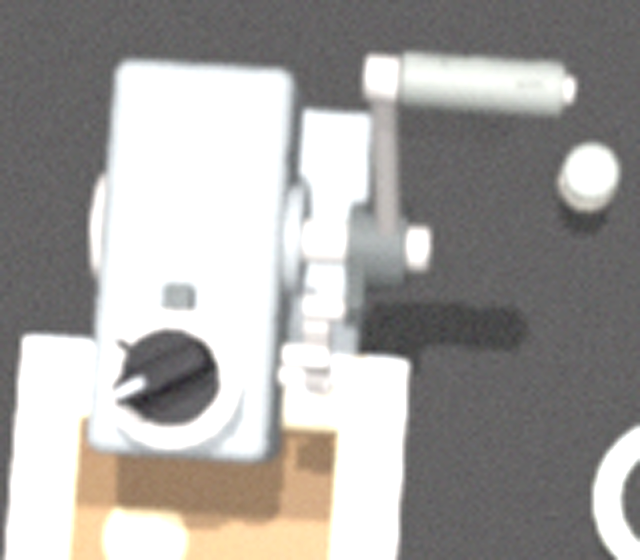

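The crop (4x, offset 165,135) shows the head corners at (115,62), (293,70), (272,458) and (90,445). The knob is at about (168,377) with its bar slanting lower-left to upper-right. The catch thumb is around (305,360), the lever grip runs (400,80)–(575,88), and the pot is at (588,175).

```bash
python3 - <<'E'
from h import *
import pickle
cs=pickle.load(open("c0.pkl","rb"))
t=cs["top"];g=lambda u,v,z:onz(t,165+u/4,135+v/4,z)
for n,u,v,z in[("BL",115,62,.18),("BR",293,68,.18),("FR",272,458,.18),("FL",90,445,.18),("knob",168,377,.22),("bar1",122,393,.247),("bar2",213,345,.247),("h1",403,80,.288),("h2",562,87,.288),("pot",590,172,.05),("thumb",305,358,.2)]: print(n,g(u,v,z).round(4))
s=read_state()
print(R.from_rotvec(s["orientation"]).as_matrix().round(3))
E
```

```text
BL [0.6749 0.2519 0.18  ]
BR [0.6736 0.1641 0.18  ]
FR [0.4819 0.1691 0.18  ]
FL [0.4864 0.2575 0.18  ]
knob [0.5183 0.2148 0.22  ]
bar1 [0.5093 0.2314 0.247 ]
bar2 [0.5319 0.1907 0.247 ]
h1 [0.6477 0.1055 0.288 ]
h2 [0.6459 0.0355 0.288 ]
pot [0.6443 0.0105 0.05  ]
thumb [0.5295 0.1527 0.2   ]
[[-0.946  0.323 -0.001]
 [ 0.323  0.946 -0.001]
 [ 0.    -0.001 -1.   ]]
```

>>> play_rows(
  targets=[0, 0, -6, 0, -4, -2, -11, 7, -8, -4, -11, 14, -12, -6.5, -11, 21, -16, -8.7, -11, 28, -20, -11, -11, 35, -24, -13, -11, 42, -28, -15.3, -11, 42],
  grip=5,
)

```text
t: 0.82
tool_pos: [0.3755, 0.3693, 0.3283]
orientation: [1.601, 2.703, 0.001]
force: [0.8, 0.4, 0.7]
opening: 0.0505
gripper_force: 0.0
```

```bash
cat > st.py <<'E'
from h import *
import sys
def delta(p,ang=None):
    s=read_state(); M=R.from_rotvec(s["orientation"]).as_matrix()
    d=M.T@(np.array(p)-s["tool_pos"])*100
    a=np.arctan2(M[1,1],M[0,1]); return d.round(2), None if ang is None else np.degrees(a-ang).round(1)
if __name__=="__main__":
    v=[float(x) for x in sys.argv[1:]]
    s=read_state(); print(s["t"],s["tool_pos"].round(4),s["force"].round(1),s["opening"].round(4),delta(v[:3],v[3] if len(v)>3 else None))
E
python3 st.py .519 .212 .33 .507
```

```text
Traceback (most recent call last):
  File "st.py", line 9, in <module>
    s=read_state(); print(s["t"],s["tool_pos"].round(4),s["force"].round(1),s["opening"].round(4),delta(v[:3],v[3] if len(v)>3 else None))
                                                                            ^^^^^^^^^^^^^^^^^^
AttributeError: 'float' object has no attribute 'round'
```

```bash
sed -i 's/s\["opening"\].round(4)/round(s["opening"],4)/' st.py; python3 st.py .519 .212 .33 .507
```

```text
0.8167 [0.3755 0.3693 0.3283] [0.8 0.4 0.7] 0.0505 (array([-20.69,   5.03,  -0.17]), np.float64(-0.3))
```

>>> play_rows(
  targets=[-4, 1, 0, 0, -8, 2, 0, 0, -12, 3, 0, 0, -16, 4, 0, 0, -20.7, 5, 0, 0, -20.7, 5, 0, 0, -20.7, 5, 0, 0],
)

```text
t: 1.4
tool_pos: [0.5203, 0.2121, 0.3272]
orientation: [-1.596, -2.705, 0.002]
force: [-0.3, 0.3, 0.6]
opening: 0.0497
gripper_force: 0.0
```

```bash
python3 - <<'E'
from h import *
import pickle
c=snap("wrist","w1.png");pickle.dump(c,open("w1.pkl","wb"))
for n,p in dict(knobtop=(.519,.2123,.247),thumb=(.5295,.1527,.2),tcp=read_state()["tool_pos"]).items(): print(n,proj(c,np.array(p)))
print(read_state()["tool_pos"])
E
```

```text
knobtop (np.float64(279.4548049798726), np.float64(215.6238686349106))
thumb (np.float64(261.27133941673833), np.float64(252.0389367562934))
tcp (np.float64(281.1047542113331), np.float64(255.34039070840618))
[0.51931732 0.21381776 0.32749443]
```

View pics/w1.png

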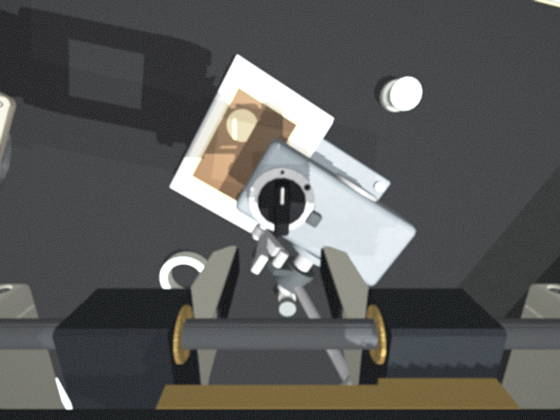

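The wrist view shows the knob at about (282,203) with its bar upright in the image, so it is aligned with the tool. The catch is near (265,250) and the lever hub near (290,300). I'll zoom in for detail.

```bash
python3 - <<'E'
import cv2
a=cv2.imread("pics/w1.png")[160:320,210:350]
a=cv2.convertScaleAbs(cv2.resize(a,None,fx=3.75,fy=3.75,interpolation=cv2.INTER_CUBIC),alpha=1.3,beta=25)
cv2.imwrite("pics/w1c.png",a)
E
```

```text
(no output)
```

View pics/w1c.png

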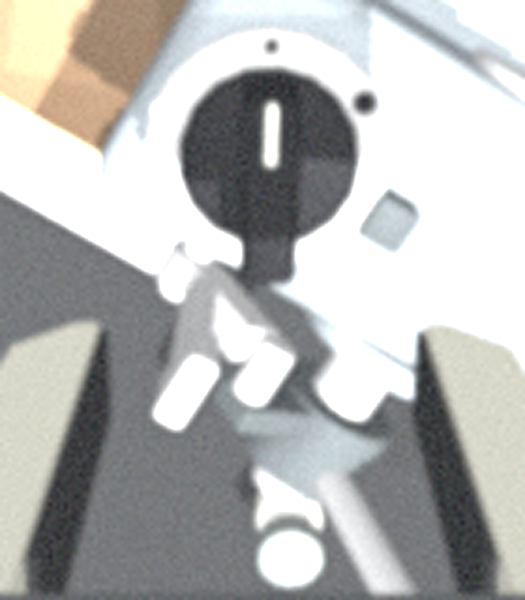

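The crop (3.75x, offset 210,160) shows the disc centre at (270,155) and the bar at columns 245–297 with its near end at row 278. The catch's thumb-top face is at (187,390).

```bash
python3 - <<'E'
from h import *
import pickle
w=pickle.load(open("w1.pkl","rb"));t=pickle.load(open("c0.pkl","rb"))["top"]
W=lambda u,v:(210+u/3.75,160+v/3.75)
T=lambda u,v:(165+u/4,135+v/4)
print("thumb",tri(ray(w,*W(187,390)),ray(t,*T(305,358))))
print("disc",onz(w,*W(270,155),.218),tri(ray(w,*W(270,155)),ray(t,*T(170,377))))
print("barend",onz(w,*W(271,278),.247), "col",onz(w,*W(271,180),.247))
print("dial",onz(w,*W(268,150),.208))
E
```

```text
thumb (array([0.52921746, 0.15095972, 0.22411508]), [np.float64(0.0011059387617714717), np.float64(0.0011059387617713876)])
disc [0.51881214 0.21769362 0.218     ] (array([0.5193818 , 0.21554889, 0.2097016 ]), [np.float64(0.0006377969995291844), np.float64(0.0006377969995291448)])
barend [0.52961165 0.19830463 0.247     ] col [0.51775914 0.21957182 0.247     ]
dial [0.51911629 0.21622452 0.208     ]
```

```bash
python3 st.py .519 .215 .224 .507
```

```text
1.45 [0.5193 0.2138 0.3275] [-0.4  0.1  0.4] 0.0502 (array([ 0.11,  0.04, 10.35]), np.float64(-0.0))
```

>>> play_rows(
  targets=[0.1, 0, 3.5, 0, 0.1, 0, 7, 0, 0.1, 0, 9, 0, 0.1, 0, 10.3, 0, 0.1, 0, 10.3, 0, 0.1, 0, 10.3, 0],
)

```text
t: 1.95
tool_pos: [0.518, 0.2165, 0.2255]
orientation: [-1.588, -2.71, 0.0]
force: [0.3, -0.7, -0.7]
opening: 0.0496
gripper_force: 0.0
```

>>> play_rows(
  targets=[0, 0, 0, 0, 0, 0, 0, 0, 0, 0, 0, 0, 0, 0, 0, 0, 0, 0, 0, 0, 0, 0, 0, 0],
  grip=0.5,
  grip_force=30,
)

```text
t: 2.45
tool_pos: [0.5195, 0.2158, 0.2257]
orientation: [1.59, 2.708, 0.003]
force: [14.3, 7.4, -4.3]
opening: 0.0147
gripper_force: 8.5
```

>>> play_rows(
  targets=[0, 0.1, 0, 0, 0, 0.2, 0, 0, 0, 0.2, 0, 0, 0, 0.2, 0, 0],
)

```text
t: 2.78
tool_pos: [0.5202, 0.2162, 0.2257]
orientation: [-1.591, -2.709, 0.001]
force: [-2.4, -1.2, 4.7]
opening: 0.0135
gripper_force: 29.9
```

Well centred. Now turn the knob clockwise in steps.

>>> play_rows(
  targets=[0, 0, 0, 5, 0, 0, 0, 10, 0, 0, 0, 15, 0, 0, 0, 20, 0, 0, 0, 25, 0, 0, 0, 30],
)

```text
t: 3.28
tool_pos: [0.5199, 0.2162, 0.2257]
orientation: [-2.242, -2.2, 0.002]
force: [-4.9, -1.9, 6.5]
opening: 0.0137
gripper_force: 30.0
```

>>> play_rows(
  targets=[0, 0, 0, 5, 0, 0, 0, 10, 0, 0, 0, 15, 0, 0, 0, 20, 0, 0, 0, 25, 0, 0, 0, 30, 0, 0, 0, 30, 0, 0, 0, 30],
)

```text
t: 3.95
tool_pos: [0.5196, 0.2162, 0.2257]
orientation: [-2.732, -1.55, 0.003]
force: [-6.0, -1.8, 6.9]
opening: 0.0139
gripper_force: 30.0
```

```bash
python3 st.py .519 .215 .224 -0.543; python3 -c "
from h import *
print(read_state()['wrist_torque'],read_state()['q'])"
```

```text
3.95 [0.5196 0.2162 0.2257] [-6.  -1.8  6.9] 0.0139 (array([-0.13,  0.01,  0.17]), np.float64(0.2))
[-0.32486227  1.29018689 -0.12065219] [3.03179750e-01 2.87930307e-02 1.58240514e+00 8.15909048e-05
 1.53214342e+00 8.42071466e-01]
```

>>> play_rows(
  targets=[0, 0, 0, 0, 0, 0, 0, 0, 0, 0, 0, 0, 0, 0, 0, 0, 0, 0, -3, 0, 0, 0, -7, 0, 0, 0, -10, 0, 0, 0, -10, 0],
  grip=4,
)

```text
t: 4.62
tool_pos: [0.5228, 0.2171, 0.3332]
orientation: [2.73, 1.55, 0.017]
force: [0.4, -0.2, 1.0]
opening: 0.0401
gripper_force: 0.0
```

```bash
python3 st.py .573 .145 .3 1.54; python3 - <<'E'
from h import *
import pickle
c=snap("wrist","w2.png");pickle.dump(c,open("w2.pkl","wb"))
a=c["image"][130:340,190:390]
a=cv2.convertScaleAbs(cv2.resize(a,None,fx=2.85,fy=2.85,interpolation=cv2.INTER_CUBIC),alpha=1.3,beta=25)
cv2.imwrite("pics/w2c.png",cv2.cvtColor(a,cv2.COLOR_RGB2BGR))
E
```

```text
4.6167 [0.5228 0.2171 0.3332] [ 0.4 -0.2  1. ] 0.0401 (array([-3.65,  7.98,  3.35]), np.float64(-119.1))
```

View pics/w2c.png

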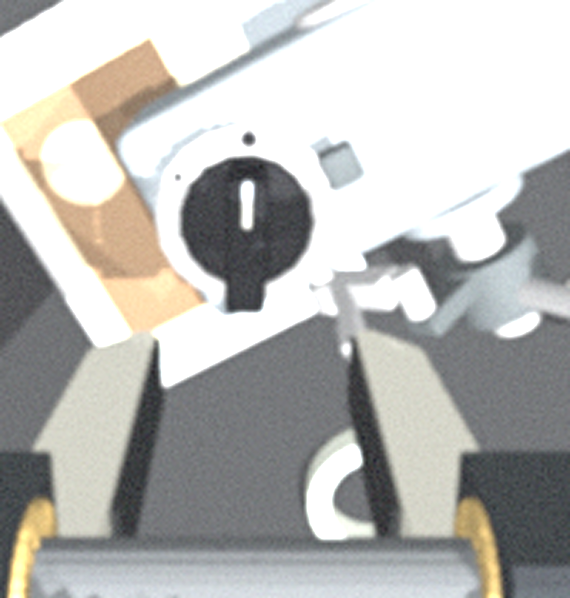

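The pointer, at crop (247,203), now sits at the large dot, so the knob is on heavy. Next I'll straddle the catch thumb with the fingers closing along x.

```bash
python3 st.py .530 .149 .333 -0.027
```

```text
4.6667 [0.5222 0.217  0.3299] [ 0.6  0.3 -0.7] 0.0401 (array([-5.44,  4.15, -0.32]), np.float64(-29.3))
```

>>> play_rows(
  targets=[-1.5, 1, -0.5, -6, -3, 2, -0.5, -12, -4.5, 3.3, -0.5, -18, -5.4, 4.2, -0.5, -24, -5.4, 4.2, -0.5, -29.5, -5.4, 4.2, -0.5, -29.5, -5.4, 4.2, -0.5, -29.5],
  grip=6,
)

```text
t: 5.25
tool_pos: [0.5284, 0.1484, 0.3289]
orientation: [-2.25, -2.191, 0.002]
force: [-0.5, -0.0, 0.7]
opening: 0.0602
gripper_force: 0.0
```

```bash
python3 st.py .530 .149 .207 -0.027; python3 - <<'E'
from h import *
import pickle
c=snap("wrist","w3.png");pickle.dump(c,open("w3.pkl","wb"))
print(proj(c,[.529,.151,.224]))
a=c["image"][150:350,180:380]
a=cv2.convertScaleAbs(cv2.resize(a,None,fx=2.9,fy=2.9,interpolation=cv2.INTER_CUBIC),alpha=1.2,beta=10)
cv2.imwrite("pics/w3c.png",cv2.cvtColor(a,cv2.COLOR_RGB2BGR))
E
```

```text
5.25 [0.5284 0.1484 0.3289] [-0.5 -0.   0.7] 0.0602 (array([ 0.07,  0.18, 12.19]), np.float64(0.0))
(np.float64(280.46509376143206), np.float64(205.07808513933747))
```

View pics/w3c.png

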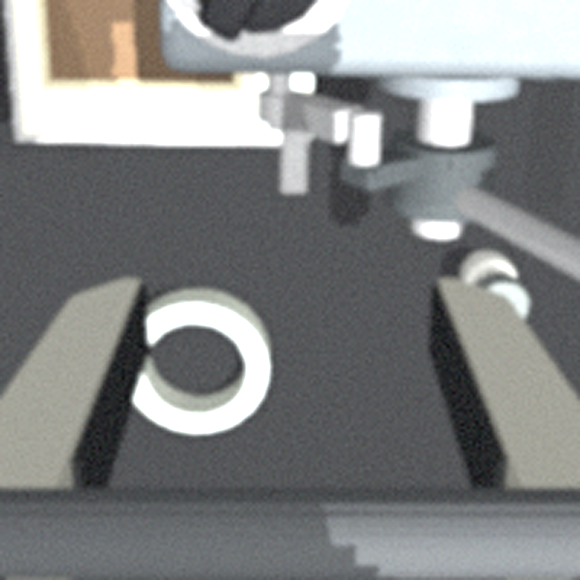

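The view shows the thumb top at crop (295,162). The stud/pawl piece is at (365,138), behind it. I'll check the heights of both.

```bash
python3 - <<'E'
from h import *
import pickle
w=pickle.load(open("w1.pkl","rb"));t=pickle.load(open("w3.pkl","rb"))
W=lambda u,v:(210+u/3.75,160+v/3.75)
T=lambda u,v:(180+u/2.9,150+v/2.9)
for a,b in[((187,390),(295,162)),((263,372),(365,138))]: print(tri(ray(w,*W(*a)),ray(t,*T(*b))))
E
```

```text
(array([0.53043522, 0.14991676, 0.22216686]), [np.float64(0.0003645986564347949), np.float64(0.0003645986564347057)])
(array([0.55705301, 0.14522408, 0.17756211]), [np.float64(8.131747466302785e-06), np.float64(8.131747466238754e-06)])
```

>>> play_rows(
  targets=[0, 0.1, 3.5, 0, 0, 0.1, 7, 0, 0, 0.1, 10, 0, 0, 0.1, 12, 0, 0, 0.1, 12, 0],
)

```text
t: 5.72
tool_pos: [0.5263, 0.1484, 0.2039]
orientation: [-2.245, -2.19, 0.012]
force: [-0.1, 0.1, 0.4]
opening: 0.0596
gripper_force: 0.0
```

```bash
python3 st.py .450 .149 .207 -0.027
```

```text
5.7167 [0.5263 0.1484 0.2039] [-0.1  0.1  0.4] 0.0596 (array([-0.14, -7.64, -0.24]), np.float64(0.1))
```

>>> play_rows(
  targets=[0, -1.5, 0, 0, 0, -2.5, 0, 0, 0, -3.5, 0, 0, 0, -4.5, 0, 0, 0, -5.5, 0, 0, 0.1, -6.5, 0, 0, 0.1, -7.5, 0, 0, 0.1, -7.8, 0, 0],
)

```text
t: 6.38
tool_pos: [0.4515, 0.1519, 0.2119]
orientation: [2.248, 2.194, 0.003]
force: [-0.2, -0.3, 0.1]
opening: 0.0599
gripper_force: 0.0
```

>>> play_rows(
  targets=[0, 0, 0, 0, 0, 0, 0, 0, 0, 0, 0, 0, 0, 0, -4, 0, 0, 0, -8, 0, 0, 0, -11, 0, 0, 0, -13, 0, 0, 0, -13, 0],
)

```text
t: 7.05
tool_pos: [0.454, 0.1517, 0.346]
orientation: [2.245, 2.192, 0.011]
force: [0.5, -0.1, 1.1]
opening: 0.0598
gripper_force: 0.0
```

```bash
python3 st.py .647 .071 .345 -0.027; python3 - <<'E'
from h import *
import pickle
c=snap("wrist","w4.png");s=snap("scene","s4.png");t=snap("top","t4.png")
pickle.dump((c,s,t),open("w4.pkl","wb"))
a=cv2.resize(c["image"][80:280,280:480],(400,400));b=cv2.resize(t["image"][135:275,165:305],(400,400))
a=cv2.convertScaleAbs(np.hstack([a,b]),alpha=1.2,beta=10)
cv2.imwrite("pics/w4c.png",cv2.cvtColor(a,cv2.COLOR_RGB2BGR))
E
```

```text
7.05 [0.454  0.1517 0.346 ] [ 0.5 -0.1  1.1] 0.0598 (array([-7.6 , 19.48,  0.24]), np.float64(0.2))
```

View pics/w4c.png

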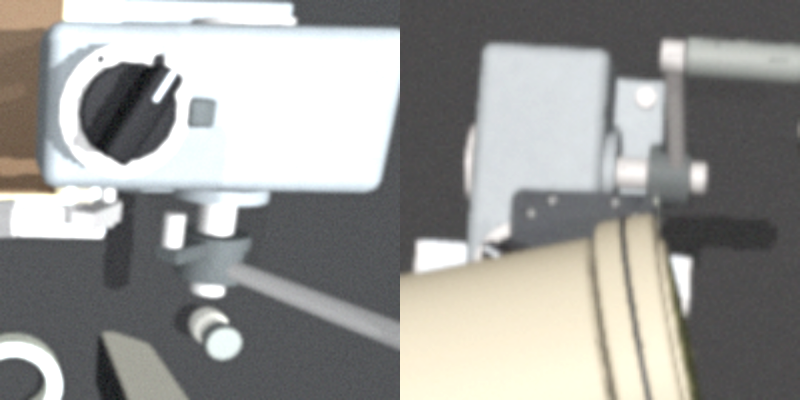

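The catch now lies forward (wrist panel, (60,215)) and the knob is still on heavy. Moving over the lever grip.

>>> play_rows(
  targets=[-1.5, 4, 0, 0, -3, 8, 0, 0, -4.5, 12, 0, 0, -6.2, 16, 0, 0, -7.6, 19.5, 0, 0, -7.6, 19.5, 0, 0, -7.6, 19.5, 0, 0],
)

```text
t: 7.78
tool_pos: [0.6453, 0.0693, 0.3338]
orientation: [-2.245, -2.188, 0.011]
force: [-0.4, 0.4, -0.5]
opening: 0.0598
gripper_force: 0.0
```

```bash
python3 st.py .647 .071 .269 -0.027; python3 - <<'E'
from h import *
import pickle
c=snap("wrist","w5.png")
print(proj(c,[.647,.071,.300]),proj(c,[.648,.1065,.3]),proj(c,[.646,.0355,.3]))
a=c["image"]
cv2.imwrite("pics/w5c.png",cv2.cvtColor(a,cv2.COLOR_RGB2BGR))
E
```

```text
7.7833 [0.6453 0.0693 0.3338] [-0.4  0.4 -0.5] 0.0598 (array([0.18, 0.23, 6.48]), np.float64(0.1))
(np.float64(282.73270193968364), np.float64(234.06994754524123)) (np.float64(283.0831147724927), np.float64(185.9784281529364)) (np.float64(282.415399908579), np.float64(277.61725903997444))
```

View pics/w5c.png

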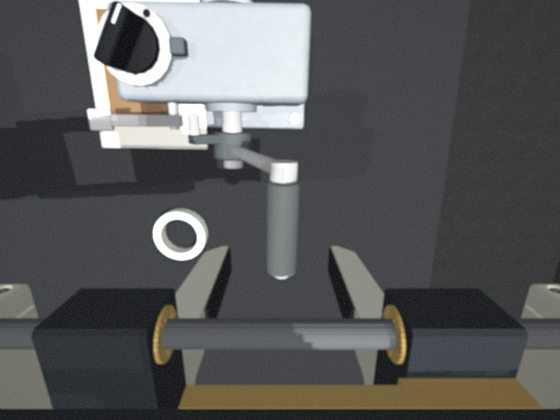

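The grip spans columns 267–299 and rows 180–275, as predicted. Descending and gripping.

>>> play_rows(
  targets=[0.1, 0.1, 2.5, 0, 0.1, 0.1, 5, 0, 0.1, 0.1, 6.3, 0, 0.1, 0.1, 6.3, 0, 0.1, 0.1, 6.3, 0],
)

```text
t: 8.25
tool_pos: [0.6448, 0.0724, 0.2775]
orientation: [-2.246, -2.196, 0.001]
force: [0.4, 0.5, 0.0]
opening: 0.0599
gripper_force: 0.0
```

>>> play_rows(
  targets=[0, 0, 0, 0, 0, 0, 0, 0, 0, 0, 0, 0, 0, 0, 0, 0, 0, 0, 0, 0, 0, 0, 0, 0, 0, 0, 0, 0, 0, 0, 0, 0],
  grip=1,
  grip_force=30,
)

```text
t: 8.92
tool_pos: [0.6465, 0.0717, 0.2774]
orientation: [2.247, 2.195, 0.001]
force: [2.6, 0.6, 0.9]
opening: 0.0233
gripper_force: 30.0
```

```bash
python3 st.py .647 .071 .269 -0.027
```

```text
8.9167 [0.6465 0.0717 0.2774] [2.6 0.6 0.9] 0.0233 (array([-0.07,  0.05,  0.84]), np.float64(0.2))
```

>>> play_rows(
  targets=[0, 0, 0, 0, 0, 0, 0, 0, 0, 0, 0.4, 0, 0, 0, 0.8, 0, 0, 0, 0.8, 0],
  grip=4,
)

```text
t: 9.33
tool_pos: [0.6453, 0.0718, 0.2675]
orientation: [-2.246, -2.194, 0.003]
force: [-0.1, 0.2, 0.2]
opening: 0.0396
gripper_force: 0.0
```

>>> play_rows(
  targets=[0, 0, 0, 0, 0, 0, 0, 0, 0, 0, 0, 0, 0, 0, 0, 0, 0, 0, 0, 0, 0, 0, 0, 0],
  grip=1,
  grip_force=35,
)

```text
t: 9.83
tool_pos: [0.6463, 0.0717, 0.2693]
orientation: [2.247, 2.195, 0.001]
force: [2.7, 0.7, -0.1]
opening: 0.0233
gripper_force: 35.0
```

```bash
python3 - <<'E'
from h import *
from st import delta
s=read_state();p=s["tool_pos"];print(s["t"],p,s["force"],s["opening"],s["gripper_force"])
M=R.from_rotvec(s["orientation"]).as_matrix()
pts=[]
for th in np.arange(0,1.38,.0675):
    f=lambda a:np.array([.15*np.sin(.4-a),0,.15*np.cos(.4-a)])
    d=f(th)-f(0); c,sn=np.cos(-.027),np.sin(-.027)
    w=np.array([c*d[0],sn*d[0],d[2]]); pts.append(M.T@w*100)
print(np.round(pts,2).tolist())
E
```

```text
9.8333 [0.64630913 0.07174925 0.26927939] [ 2.71724839  0.72468008 -0.14790496] 0.02333215659716842 34.968557953834534
[[0.0, 0.0, 0.0], [0.0, -0.94, -0.36], [0.01, -1.91, -0.66], [0.01, -2.9, -0.89], [0.01, -3.9, -1.06], [0.02, -4.9, -1.16], [0.02, -5.92, -1.19], [0.02, -6.93, -1.15], [0.03, -7.93, -1.04], [0.03, -8.93, -0.87], [0.03, -9.91, -0.63], [0.04, -10.88, -0.32], [0.04, -11.82, 0.05], [0.04, -12.73, 0.48], [0.05, -13.62, 0.98], [0.05, -14.47, 1.53], [0.05, -15.27, 2.14], [0.06, -16.04, 2.8], [0.06, -16.76, 3.52], [0.06, -17.43, 4.27], [0.06, -18.05, 5.08]]
```

Grip is well seated. Pull the lever along its arc in two calls, ~0.0675 rad per row.

>>> play_rows(
  targets=[0, -0.9, -0.4, 0, 0, -1.9, -0.7, 0, 0, -2.9, -0.9, 0, 0, -3.9, -1.1, 0, 0, -4.9, -1.2, 0, 0, -5.9, -1.2, 0, 0, -6.9, -1.2, 0, 0, -7.9, -1.0, 0],
)

```text
t: 10.5
tool_pos: [0.5669, 0.075, 0.2791]
orientation: [-2.246, -2.196, -0.003]
force: [4.0, 6.5, 0.9]
opening: 0.023
gripper_force: 35.0
```

>>> play_rows(
  targets=[0.1, -1, 0.15, 0, 0.1, -2, 0.4, 0, 0.1, -3, 0.7, 0, 0.1, -3.9, 1.05, 0, 0.15, -4.8, 1.5, 0, 0.15, -5.7, 2.0, 0, 0.15, -6.6, 2.5, 0, 0.15, -7.4, 3.1, 0],
)

```text
t: 11.17
tool_pos: [0.4943, 0.0782, 0.2474]
orientation: [2.246, 2.196, 0.007]
force: [15.8, 8.5, -13.0]
opening: 0.023
gripper_force: 35.0
```

>>> play_rows(
  targets=[0.1, 0.16, 0.2, 0, 0.1, -0.2, 0.5, 0, 0.1, -0.6, 0.85, 0, 0.1, -1.3, 1.6, 0, 0.15, -1.9, 2.3, 0, 0.15, -1.9, 2.3, 0],
)

```text
t: 11.67
tool_pos: [0.4732, 0.0792, 0.2259]
orientation: [-2.246, -2.195, -0.0]
force: [-3.6, 1.2, 10.1]
opening: 0.0234
gripper_force: 35.0
```

```bash
python3 - <<'E'
from h import *
s=read_state();p=s["tool_pos"];print(p,s["force"],s["wrist_torque"])
d=p-np.array([.6463,.0717,.2693]); g=np.array([.15*np.sin(.4)+d[0],.15*np.cos(.4)+d[2]])
print("theta",.4-np.arctan2(*g),np.hypot(*g))
E
```

```text
[0.47316621 0.07916529 0.22588114] [-3.56542597  1.23209177 10.097739  ] [ 0.17506877  0.73031681 -0.10365061]
theta 1.2805014978721743 0.14878386237375468
```

>>> play_rows(
  targets=[0, -0.2, 0.25, 0, 0, -0.45, 0.55, 0, 0, -0.6, 0.8, 0, 0, -0.7, 0.95, 0, 0, -0.7, 0.95, 0, 0, -0.7, 0.95, 0],
)

```text
t: 12.17
tool_pos: [0.4672, 0.0794, 0.218]
orientation: [2.246, 2.195, 0.002]
force: [-6.5, 1.3, 12.4]
opening: 0.023
gripper_force: 35.0
```

```bash
python3 - <<'E'
from h import *
s=read_state();p=s["tool_pos"];print(p,s["force"],s["wrist_torque"])
d=p-np.array([.6463,.0717,.2693]); g=np.array([.15*np.sin(.4)+d[0],.15*np.cos(.4)+d[2]])
print("theta",.4-np.arctan2(*g),np.hypot(*g))
E
```

```text
[0.46721969 0.0793662  0.21799329] [-6.52271079  1.26650105 12.44912424] [ 0.21177334  1.18917553 -0.06904984]
theta 1.3469272229080542 0.14867415773101972
```

>>> play_rows(
  targets=[0, -0.1, 0.1, 0, 0, -0.25, 0.18, 0, 0, -0.25, 0.18, 0, 0, -0.25, 0.18, 0],
)

```text
t: 12.5
tool_pos: [0.467, 0.0794, 0.2177]
orientation: [2.244, 2.192, 0.009]
force: [2.2, 1.2, 14.4]
opening: 0.0229
gripper_force: 35.0
```

```bash
cat > lv.py <<'E'
from h import *
s=read_state();p=s["tool_pos"]
d=p-np.array([.6463,.0717,.2693]); g=np.array([.15*np.sin(.4)+d[0],.15*np.cos(.4)+d[2]])
th=.4-np.arctan2(*g);F=s["force"];a=th-.4
print(p,F,"theta",th,np.hypot(*g),"tang",-np.cos(a)*F[0]-np.sin(a)*F[2],"rad",-np.sin(a)*F[0]+np.cos(a)*F[2])
E
python3 lv.py
```

```text
[0.46703916 0.07940828 0.21774241] [ 2.17853216  1.21746419 14.38139135] theta 1.3490061503368267 0.14867444064012927 tang -12.958702809085038 rad 6.60624257912282
```

>>> play_rows(
  targets=[0, 0, 0, 0, 0, 0, 0, 0, 0, 0, 0, 0, 0, 0, 0, 0, 0, 0, 0, 0, 0, 0, 0, 0],
)

```text
t: 13.0
tool_pos: [0.467, 0.0795, 0.2177]
orientation: [2.244, 2.193, 0.009]
force: [0.4, 1.7, 14.1]
opening: 0.023
gripper_force: 35.0
```

```bash
python3 lv.py; python3 - <<'E'
from h import *
s=snap("scene");w=snap("wrist")
a=cv2.resize(s["image"][150:330,170:430],None,fx=1.5,fy=1.5);b=cv2.resize(w["image"],(360,270))
cv2.imwrite("pics/f.png",cv2.cvtColor(cv2.convertScaleAbs(np.hstack([a,b]),alpha=1.3,beta=10),cv2.COLOR_RGB2BGR))
E
```

```text
[0.46704154 0.07945099 0.21770811] [ 0.4281889   1.74241873 14.10179346] theta 1.3491843791438567 0.14865253162199563 tang -11.713277511051457 rad 7.8640355060608655
```

View pics/f.png

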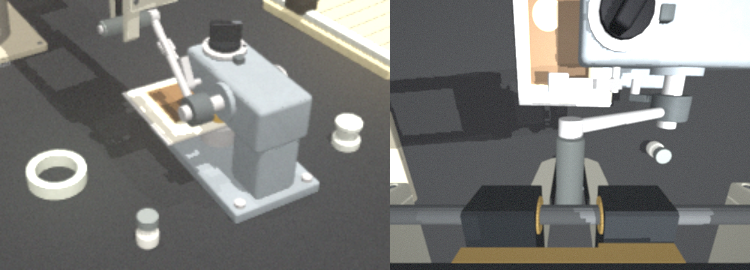

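The lever is down on its stop and held by its grip, which shows at (128,22) in the left panel. The knob is on heavy, and the tape, pot and loupe are standing where they were. Handing in.

```bash
python3 -c "
from plant import workorder
print(workorder.close_job())"
```

```text
the job is handed in; nothing more can be done
None
```

The job is handed in at about 13 s of the 58 s, no verdict returned: the knob is on heavy, the catch is flipped forward, and the lever is held by its grip at its stop (about 1.35 rad, about 12 N against it); the loupe, pot and tape look undisturbed, but the die on the board was not seen directly.

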